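# Clear the canister and fit the juicer's feed tube

### The arm

A 6-joint arm with a two-finger parallel gripper is mounted at the origin on the work surface. World frame = base frame: x ahead of the robot, y to its left, z up, the work surface at z = 0. Lengths are in m, angles in degrees, forces in N, time in s.
With the tool pointing down it reaches from about 0.4 to 0.825 m from the base axis. Payload 7 kg.
Tool frame: the origin (TCP) lies on the centre line of the jaws, within the pads' length; the fingertips stand 19 mm ahead of it and the grasp point (between the pads) is the TCP; z points along the fingers, y is the line along which they close (so a half turn about z gives the same grasp; the last joint's range is limited). The gripper opens to 88 mm and grips with 3 to 60 N. Pads are 19 mm wide; open, the fingers measure 130 mm over their backs; the gripper's body (78 mm by 193 mm) begins 47 mm behind the grasp point.
Start: joints at [-59.124, 20.546, 0.682, 0, -70.136, -16.507], TCP at [0.167, -0.654, 0.246] pointing down, gripper open.
Joint ranges: [-176.03, 176.03], [-82.01, 121.73], [-58.28, 71.71], [-173.87, 95.51], [-174.79, -0.11], [-173.66, 173.66]. Speed limits (degrees/s): [136.94, 136.94, 172.46, 180, 180, 180].

### API

Orientations are given as [roll, pitch, yaw] about the fixed x, y, z axes, in that order (R = Rz(yaw) Ry(pitch) Rx(roll)).
In Python, from plant import ctrl gives the robot as it stands.
- The arm moves only by the tool move_arm, never from a script. Its argument "motion" is a list of rows, each a list of 3 entries, a list of its own where there are three numbers: the shift along the tool's x, y, z in mm, then the turn, a rotation vector about the tool's x, y, z in degrees, then the closure, from 0 (fully open) to 1 (shut). A call has 1 to 10 rows; each row is the pose to reach, as a shift and turn from the pose commanded when the call began, along the tool's axes at that moment; what a row does not reach only later rows make up. A row lasts 1/12 s, in which the tool goes at most 41.7 mm and 7.16 degrees, less where a joint would pass 70% of its speed; a pose out of reach is approached as far as the arm can. A call with a gripper value outside its range is refused whole. The fingers move at their own pace and stop on an object; the grip force is fixed at half the most. Time passes only in rows, so rows that repeat a pose let the fingers close. It gives the time, the measured TCP pose, the force, the opening and the grip force at its end, in the units of the state.
- ctrl.get_obs(): the state, without advancing time (a new reading comes with each control period).
- ctrl.snapshot(name): name is "side" or "top"; returns a dict with "color" (384x512x3 uint8, blue, green, red), "camera_matrix" (3x3 intrinsics, pixels), "cam_to_world" (4x4, takes a point from camera to world coordinates). Camera axes: x right, y up, looking along -z (the intrinsics and any distortion apply to the point x, -y, -z); pixel columns grow to the right and rows downward; lengths in m; the calibration is good to about 2 mm. A picture is of the moment at which its call begins. There is no depth.
- ctrl.close_job(): hands the job in; it is judged then, once.
The state is a dict: "clock": time; "joint_pos": joint angles; "qvel": joint speeds; "tau": joint torques, N m; "tool_pos": TCP position; "orientation": TCP orientation; "force": force on the tool from outside, world axes, zero at the start; "moment": the same for the moment, N m; "opening": finger opening in m; "gripper_force": force on a finger pad.
Only numpy, scipy, OpenCV 4.12 (cv2) and the standard library are available. Lean on these libraries where they do the work, as an engineer would, in place of code of your own. Each camera call takes 0.05 s, during which the arm holds its last target. There are 200 camera calls.

### The job

Get the juicer ready for the next batch: first lift the full steel canister by its handle off the juicer's front shelf, keep it upright, set it down gently wholly on the wooden board and let go of it. Then take the open steel feed tube from the tray and push it, flanged end first, onto the juicer's slanting feed neck until it is fully home against the shoulder, and let go. Leave the other things where they are.

Things in the scene. Friction and masses are not known exactly. Their poses are not given: they have to be found in the camera images.
- juicer: Grey bench juicer, fixed (sizes here and below in mm). Origin: centre of its footprint on the table; x points from its front shelf (towards the robot) to its motor housing, z up. Shelf: aluminium block, top 40 high, x -200..-70, y -70..70. Drum of radius 45 along x (x -50..60, axis 100 high), short spout to x = -72; housing x 60..230, y -75..75, top 165 high.
- neck: Juicer's feed neck: round steel spigot, 36 mm wide, 50 long, its last 12 tapering to 24 at the tip. Leans 30 degrees from vertical over the front shelf. Origin: on its axis, in the plane of the flat shoulder (60 in diameter) where the tube seats; z along the neck (tip at z = 50), y level. Two sprung studs at z = 22 (+y and -y), 2.4 proud, grip the tube's bore and yield to a push of a few N.
- tube: Feed tube: open steel tube standing upright on the tray, 120 mm long, outer diameter 48, bore 40 right through, with a flange of diameter 56 and 8 high round its lower end. Origin: on its axis at the flanged (lower) end face; z runs along the tube to the plain end. 130 g.
- tray: Shallow aluminium tray, fixed, 220 (x) by 140 (y) mm, 18 high, walls and floor about 4 thick. Origin: centre of underside. The tube and the tamper stand on it 100 apart along its x axis, in either order.
- canister: Closed steel canister on the juicer's shelf, 84 mm in diameter, 118 high, about 0.55 kg, with a fixed arched handle over its top: round bar 10 thick, lying along the canister's x axis, level for x -26..26 with its centre line 172 above the origin (the handle's legs at x = -38 and 38). Origin: centre of underside, z up.
- board: Square wooden board, fixed on the table, 180 by 180 mm, 15 thick. Origin: centre of underside; x, y along its edges.
- tamper: Bystander: solid black plastic tamper, 44 mm in diameter, 104 high with a waist and a button top, standing on the tray. Origin: centre of underside.
- bottle_a: Bystander: amber juice bottle with black cap, 64 mm in diameter, 170 high. Origin: centre of underside.
- bottle_b: Bystander: like bottle_a.
- bottle_c: Bystander: like bottle_a.
- mug: Bystander: white mug, 76 mm in diameter, 85 high. Origin: centre of underside.
- brush: Bystander: brush about 200 mm long, lying on the table along its x axis.
- clamp_ring: Bystander: black plastic ring lying flat on the table, 90 mm in diameter, 14 high. Origin: centre of underside.

How it is judged (in metres and radians):
On the way, in this order (a step that is already met when the one before it is completed fails the run):
1. the canister stands upright, wholly on the board, let go (x of canister in the frame of board between -0.05 and 0.05 m and y of canister in the frame of board between -0.05 and 0.05 m and z of canister in the frame of board between 0.01 and 0.02 m and angle between canister's own z axis and vertical below 0.1 rad and linear speed of canister below 0.03 m/s and contact force between the fingers and canister below 0.1 N), for 0.2 s.
2. the feed tube is fully home on the neck (x of tube in the frame of neck between -0.006 and 0.006 m and y of tube in the frame of neck between -0.006 and 0.006 m and z of tube in the frame of neck between -0.005 and 0.005 m and angle between the z axis of tube and the z axis of neck, either way round below 0.12 rad and linear speed of tube below 0.03 m/s), for 0.2 s.
At the end, for the whole second after the job is handed in: Canister at rest, upright (0.1 rad), centre within 50 mm of the board's centre along each board axis, on its top. Tube at rest on the neck, flange down: end face within 5 mm of the shoulder, within 6 mm of its axis (each way), aligned within 0.12 rad (all of step 2 and x of canister in the frame of board between -0.05 and 0.05 m and y of canister in the frame of board between -0.05 and 0.05 m and z of canister in the frame of board between 0.01 and 0.02 m and angle between canister's own z axis and vertical below 0.1 rad and linear speed of canister below 0.03 m/s); the robot touches nothing.
It fails at once if the canister is tipped by more than 0.45 rad (angle between canister's own z axis and vertical above 0.45 rad).
It fails at once if the canister is dropped or thrown (faster than 0.6 m/s with no finger on it) (linear speed of canister above 0.6 m/s and contact force between each of the arm, the fingers and canister below 0.05 N).
It fails at once if another thing is moved by more than 50 mm (distance of any of tamper, bottle_a, bottle_b, bottle_c, mug, brush, clamp_ring from where it was at the start of the episode above 0.05 m).
It also fails if it takes over 61 s, if anything falls off the work surface, if the arm or the gripper's body presses on something with over 40 N, if the wrist force passes 120 N, or if a joint passes its speed limit or range.

## Working session

There is one attempt and no reset: what is moved stays moved. The work goes in short steps, Python scripts to look and compute and a tool call to move; the robot and the scene stay as the last step left them, time stands still between calls to the robot, and variables do not carry over. Pictures are saved under pics/ and viewed, at most 10 in all, crops included, and the job is handed in when it is done.

Besides the shell and the picture viewer there is one more tool, called as name([rows], argument=value, ...), one row to a line, values as JSON. move_arm: Moves the arm, as the interface text tells. Its arguments: {"type":"object","properties":{"motion":{"type":"array"}},"required":["motion"]}

```bash
mkdir -p pics; ls; python3 - <<'E'
from plant import ctrl
import cv2,pickle
o=ctrl.get_obs();print(o)
d={}
for n in("side","top"):
    s=ctrl.snapshot(n);d[n]=s;cv2.imwrite(f"pics/{n}0.png",s["color"]);print(n,s["camera_matrix"].tolist(),s["cam_to_world"].round(4).tolist(),s.keys())
pickle.dump(d,open("s0.pkl","wb"))
E
```

```text
pics
{'clock': 0.0, 'joint_pos': array([-5.91225598e+01,  2.05921116e+01,  6.34541196e-01, -1.96645937e-02,
       -7.01359202e+01, -1.65074947e+01]), 'qvel': array([-0.08321597, -0.1495352 ,  0.03634413, -0.01192381,  0.01793239,
       -0.08154001]), 'tau': array([ 1.90600549e-03, -5.82723534e+01,  2.93068510e+01,  6.99744433e+00,
        7.15629256e-03, -2.54959814e-04]), 'tool_pos': array([ 0.16739345, -0.65344931,  0.24462229]), 'orientation': array([ 1.79905110e+02, -8.84298864e-03, -1.65636744e+02]), 'force': array([0.10547305, 0.70809626, 0.08978529]), 'moment': array([ 0.0321141 ,  0.01224782, -0.041283  ]), 'gripper_force': 0.0, 'opening': 0.08761416034272898}
side [[461.27265076535303, 0.0, 259.76349990525557], [0.0, 461.27265076535303, 186.73026359338272], [0.0, 0.0, 1.0]] [[-0.9491, 0.1727, -0.2633, 0.1531], [-0.3148, -0.5012, 0.806, 1.1203], [0.0072, 0.8479, 0.5301, 0.869], [0.0, 0.0, 0.0, 1.0]] dict_keys(['color', 'camera_matrix', 'cam_to_world'])
top [[384.64864405753497, 0.0, 262.2602738039984], [0.0, 384.64864405753497, 190.45146203505251], [0.0, 0.0, 1.0]] [[0.0101, 0.9966, -0.0818, 0.4209], [-0.9999, 0.009, -0.0134, -0.0228], [-0.0126, 0.0819, 0.9966, 1.1097], [0.0, 0.0, 0.0, 1.0]] dict_keys(['color', 'camera_matrix', 'cam_to_world'])
```

View pics/side0.png

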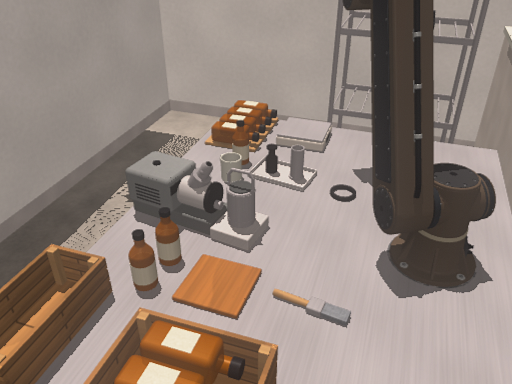

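View pics/top0.png

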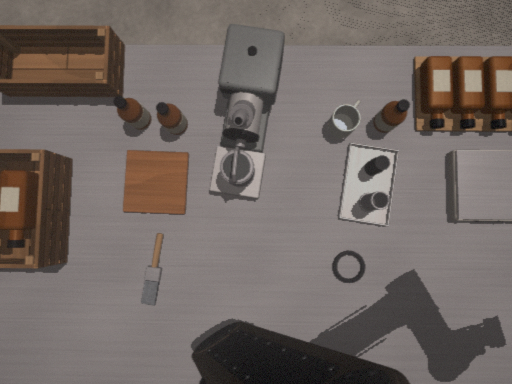

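Both pictures show the whole scene: juicer at about (245,120) top and (195,195) side, canister at (237,168) / (241,205), board at (156,182) / (218,284), and tray with tube at (376,201) / (297,162). I'll enlarge for exact pixels.

```bash
python3 - <<'E'
import cv2,pickle,numpy as np
d=pickle.load(open("s0.pkl","rb"))
def crop(n,x0,y0,w,h,k,f):
    im=cv2.resize(d[n]["color"][y0:y0+h,x0:x0+w],None,fx=k,fy=k,interpolation=cv2.INTER_CUBIC)
    im=cv2.convertScaleAbs(im,alpha=1.5,beta=20)
    for i in range(0,w,10):
        cv2.line(im,(i*k,0),(i*k,6 if i%50 else 14),(0,255,255),1)
        if i%20==0: cv2.putText(im,str(x0+i),(i*k,20),0,.35,(0,255,255),1)
    for i in range(0,h,10):
        cv2.line(im,(0,i*k),(6,i*k),(0,255,255),1)
        if i%20==0: cv2.putText(im,str(y0+i),(8,i*k+4),0,.35,(0,255,255),1)
    return im
a=crop("top",205,80,75,120,5,0);b=crop("top",335,135,70,100,5,0)
c=np.zeros((600,375+350,3),np.uint8);c[:600,:375]=a;c[:500,375:]=b
cv2.imwrite("pics/c_top.png",c)
cv2.imwrite("pics/c_side.png",crop("side",130,140,190,145,4,0))
E
```

```text
(no output)
```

View pics/c_top.png

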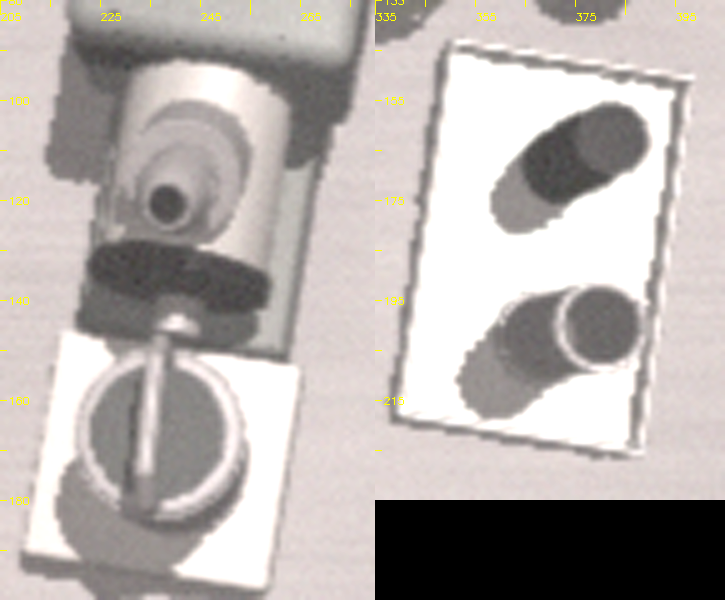

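View pics/c_side.png

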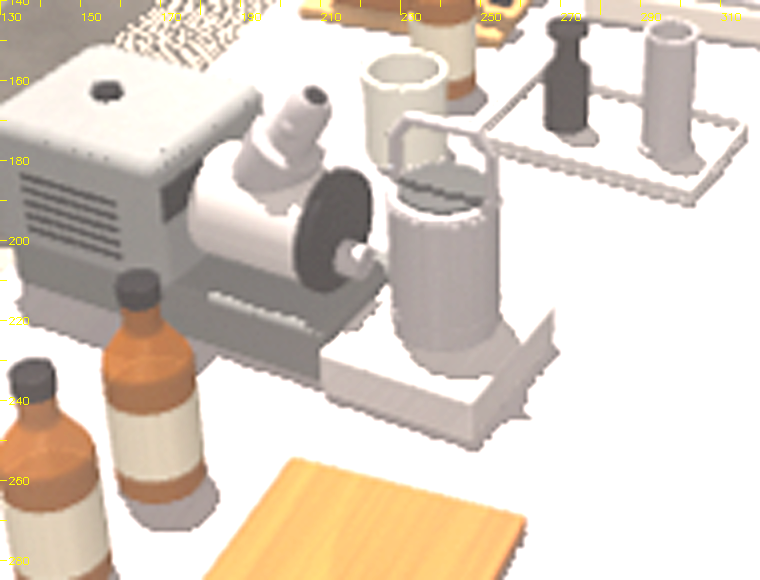

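Corner, rim and tip pixels read off (e.g. neck tip (238.4,120.6) top / (209,164) side; tube mouth (380,200.4) / (297.5,147.3)). Solving poses.

```bash
cat > h.py <<'E'
import numpy as np,pickle,cv2
from scipy.optimize import least_squares
from scipy.spatial.transform import Rotation as R
D=pickle.load(open("s0.pkl","rb"))
def proj(n,P):
    s=D[n];T=np.linalg.inv(s["cam_to_world"]);p=(T[:3,:3]@np.atleast_2d(P).T).T+T[:3,3]
    return np.c_[p[:,0]/-p[:,2],-p[:,1]/-p[:,2]]@s["camera_matrix"][:2,:2].T+s["camera_matrix"][:2,2]
def rz(a): return R.from_euler("z",a).as_matrix()
def pose2(obs,x0):
    "obs: (view, local point, pixel); fit x,y,yaw"
    f=lambda v:np.concatenate([(proj(n,rz(v[2])@np.array(p)+[v[0],v[1],0])-px).ravel() for n,p,px in obs])
    r=least_squares(f,x0,loss="soft_l1");return r.x,f(r.x).reshape(-1,2).round(1)
def tri(obs):
    f=lambda v:np.concatenate([(proj(n,v)-px).ravel() for n,px in obs])
    r=least_squares(f,[.5,0,.1]);return r.x,r.fun.round(1)
def at(n,px,z):
    s=D[n];K=s["camera_matrix"];C=s["cam_to_world"]
    d=C[:3,:3]@[(px[0]-K[0,2])/K[0,0],-(px[1]-K[1,2])/K[1,1],-1];o=C[:3,3];return o+d*(z-o[2])/d[2]
E
python3 - <<'E'
from h import *
T,S="top","side"
np.set_printoptions(precision=4,suppress=True)
def sh(x,y,z=.04):return[x,y,z]
x,r=pose2([(T,sh(-.07,.07),(217.4,146.4)),(T,sh(-.07,-.07),(265,153)),(T,sh(-.2,.07),(209.6,190)),(T,sh(-.2,-.07),(258.7,197.5)),
 (S,sh(-.07,.07),(210,227.5)),(S,sh(-.2,.07),(248.3,241.8)),(S,sh(-.2,-.07),(268.3,218))],[.7,.05,0]);print("juicer",x,np.degrees(x[2]),r.tolist())
tip,rr=tri([(T,(238.4,120.6)),(S,(209,164))]);print("tip",tip,rr,"in juicer",rz(x[2]).T@(tip-[x[0],x[1],0]))
t,rr=tri([(T,(380,200.4)),(S,(297.5,147.3))]);print("tube top",t,rr, at(T,(380,200.4),.124),at(S,(297.5,147.3),.124))
print("can rim",at(T,(237.2,166.6),.158),at(S,(240.8,187.5),.158))
x,r=pose2([(T,(.038,0,.2),(237,148)),(T,(-.038,0,.2),(234,177)),(S,(.03,0,.212),(230,170)),(S,(-.03,0,.212),(252.5,174.5))],[.5,.05,0]);print("handle",x,np.degrees(x[2]),r.tolist())
q=.09
x,r=pose2([(T,(q,q,.015),(126,151.5)),(T,(q,-q,.015),(188,152)),(T,(-q,-q,.015),(186,213)),(T,(-q,q,.015),(124,212)),
(S,(q,-q,.015),(202.5,254.5)),(S,(-q,-q,.015),(261,269))],[.5,.3,0]);print("board",x,np.degrees(x[2]),r.tolist())
E
```

```text
juicer [ 0.6947  0.0437 -0.1391] -7.967987602769066 [[-1.1, -1.0], [0.3, -0.4], [-0.7, 0.8], [-0.3, 0.7], [-0.5, -0.5], [0.0, -2.4], [0.9, -3.9]]
tip [0.6609 0.0478 0.2101] [ 0.1  0.2 -0.2 -0.1] in juicer [-0.034  -0.0006  0.2101]
tube top [ 0.4799 -0.3115  0.121 ] [-0.1 -0.3  0.4  0. ] [ 0.479  -0.3107  0.124 ] [ 0.4799 -0.3055  0.124 ]
can rim [0.5582 0.0532 0.158 ] [0.557  0.0611 0.158 ]
handle [ 0.5602  0.0549 -0.0675] -3.8691350793932524 [[-0.5, -0.4], [-0.2, 2.0], [0.7, -1.9], [-2.6, -2.3]]
board [ 0.5326  0.2985 -0.0055] -0.3149041499126123 [[-0.2, -1.0], [-0.2, -0.7], [-0.2, 0.8], [-1.0, 0.8], [-0.5, -2.4], [1.1, -2.9]]
```

```bash
python3 - <<'E'
from h import *
np.set_printoptions(precision=4,suppress=True)
T,S="top","side";G={n:cv2.cvtColor(D[n]["color"],cv2.COLOR_BGR2GRAY) for n in D}
def sub(n,ps):
    p=np.array(ps,np.float32).reshape(-1,1,2);return cv2.cornerSubPix(G[n],p,(3,3),(-1,-1),(3,50,.01)).reshape(-1,2)
q=.09;B=np.array([(q,q,.015),(q,-q,.015),(-q,-q,.015),(-q,q,.015)])
J=np.array([(-.07,.07,.04),(-.07,-.07,.04),(-.2,-.07,.04),(-.2,.07,.04)])
bt=sub(T,[(126,151),(187.5,152),(186,213),(124,212)]);bs=sub(S,[(202,254),(261,269)])
jt=sub(T,[(217,146),(264.6,152.6),(258.3,197),(209.4,189.6)]);js=sub(S,[(209.6,227),(248,241),(268,217.5)])
print(bt,bs,jt,js)
def dark(n,x,y,r=7):
    g=G[n][y-r:y+r+1,x-r:x+r+1].astype(float);t=(g.min()+np.median(g))/2;m=(g<t).astype(np.uint8)
    k,l,st,c=cv2.connectedComponentsWithStats(m);i=1+np.argmax(st[1:,4]);return c[i]+[x-r,y-r],st[i]
ht,hs=dark(T,238,120),dark(S,209,164);print("hole",ht,hs)
def f(v):
    b,j,d,tip=v[:3],v[3:6],v[6:8],v[8:11]
    W=lambda p,b:(rz(b[2])@p.T).T+[b[0],b[1],0]
    wt=rz(j[2])@tip+[j[0],j[1],0]
    return np.concatenate([(proj(T,W(B,b))-bt).ravel(),(proj(S,W(B[1:3],b))+d-bs).ravel(),(proj(T,W(J,j))-jt).ravel(),(proj(S,W(J[[0,3,2]],j))+d-js).ravel(),(proj(T,wt)-ht[0]).ravel(),(proj(S,wt)+d-hs[0]).ravel(),d*.1])
r=least_squares(f,[.53,.3,0,.69,.04,-.14,0,0,-.034,0,.21],loss="soft_l1");v=r.x
print(v,np.degrees(v[[2,5]]),f(v).reshape(-1,2).round(1).tolist())
d=v[6:8]
print("tip w",rz(v[5])@v[8:]+[v[3],v[4],0])
print("tube",at(T,(379.6,200),.124),at(S,np.array((297.1,146.9))-d,.124))
print("rim",at(T,(236.8,166.2),.158),at(S,np.array((240.4,187.1))-d,.158))
E
```

```text
[[126.3649 149.6219]
 [187.6224 151.5391]
 [184.5458 214.3369]
 [123.102  212.2407]] [[202.6456 253.5178]
 [261.4138 268.9205]] [[219.4666 145.4798]
 [262.6072 152.5354]
 [257.6841 197.2621]
 [208.7971 189.5635]] [[209.4835 227.5039]
 [247.2501 240.2441]
 [268.0251 215.7653]]
hole (array([237.8378, 120.2973]), array([ 4,  4,  7,  8, 37], dtype=int32)) (array([207.5942, 167.3623]), array([ 0,  5, 11, 10, 69], dtype=int32))
[ 0.5332  0.2997 -0.0246  0.6961  0.0415 -0.1531 -0.18    1.3811 -0.0333
  0.0032  0.2038] [-1.4094 -8.7714] [[-0.3, 0.1], [0.4, 0.2], [0.3, -0.2], [-1.1, -0.3], [-0.3, -0.1], [0.6, -0.6], [-2.7, -0.9], [3.1, -0.1], [0.5, 0.7], [-0.0, 0.3], [-0.8, 0.5], [-0.1, 0.4], [0.7, -0.2], [0.0, 0.0], [-0.1, -0.0], [-0.0, 0.1]]
tip w [0.6636 0.0497 0.2038]
tube [ 0.48   -0.3097  0.124 ] [ 0.4841 -0.3187  0.124 ]
rim [0.5592 0.0542 0.158 ] [0.561  0.0521 0.158 ]
```

```bash
python3 - <<'E'
from h import *
np.set_printoptions(precision=4,suppress=True)
for dy in(0,.7,1.4):
  t,r=tri([("top",(237.84,120.3)),("side",(208.8,163.5-dy))]);print(t,r, rz(np.radians(-8.4)).T@(t-[.6955,.0425,0]))
for zz in(.118+.04,.212): print(at("top",(236.8,166.2),zz))
print(at("top",(236,148),.205),at("top",(233.5,176),.205))
tp=np.array([.559,.055,.25]);o=np.array([.1674,-.6534,.2446]);Rt=R.from_euler("xyz",[179.9,0,-165.64],degrees=True)
print(Rt.as_matrix(),Rt.inv().apply(tp-o)*1000)
E
```

```text
[0.6609 0.0489 0.2124] [ 0.1  0.2 -0.3 -0.1] [-0.0351  0.0013  0.2124]
[0.6605 0.0488 0.2147] [ 0.   0.1 -0.2 -0. ] [-0.0355  0.0011  0.2147]
[0.6601 0.0487 0.2169] [ 0.   0.  -0.1 -0. ] [-0.0359  0.0009  0.2169]
[0.5592 0.0542 0.158 ]
[0.5514 0.0499 0.212 ]
[0.5962 0.053  0.205 ] [0.5289 0.0579 0.205 ]
[[-0.9688 -0.248  -0.0004]
 [-0.248   0.9688  0.0017]
 [ 0.      0.0017 -1.    ]] [-555.0579  589.1535   -4.3717]
```

move_arm([
  [[-278, 295, -40], [0, 0, 18], 0],
  [[-278, 295, -40], [0, 0, 18], 0],
  [[-278, 295, -40], [0, 0, 18], 0],
  [[-278, 295, -40], [0, 0, 18], 0],
  [[-278, 295, -40], [0, 0, 18], 0],
  [[-278, 295, -40], [0, 0, 18], 0],
  [[-278, 295, -40], [0, 0, 18], 0],
  [[-278, 295, -40], [0, 0, 18], 0],
  [[-278, 295, -40], [0, 0, 18], 0],
  [[-278, 295, -40], [0, 0, 18], 0],
])

```text
clock: 0.93
tool_pos: [0.3642, -0.2967, 0.2859]
orientation: [180.0, 0.0, 176.4]
force: [0.4, -0.8, -0.3]
opening: 0.0873
gripper_force: 0.0
```

```bash
cat >> h.py <<'E'
def to(p,rpy=None):
    "shift (mm) and turn (deg) in tool axes from the measured pose to a target"
    from plant import ctrl
    o=ctrl.get_obs();A=R.from_euler("xyz",o["orientation"],degrees=True)
    s=A.inv().apply(np.array(p)-o["tool_pos"])*1000
    t=(A.inv()*rpy).as_rotvec(degrees=True) if rpy is not None else None
    print("t",round(o["clock"],2),"pos",o["tool_pos"].round(4),o["orientation"].round(2),"open",round(o["opening"],4),"F",o["force"].round(1),"-> shift",s.round(1),"turn",t if t is None else t.round(2))
def down(yaw): return R.from_euler("xyz",[180,0,yaw],degrees=True)
E
python3 -c "
from h import *
to([.559,.0545,.28],down(176))"
```

```text
t 0.93 pos [ 0.3642 -0.2967  0.2859] [1.7999e+02 4.0000e-02 1.7640e+02] open 0.0873 F [ 0.4 -0.8 -0.3] -> shift [-172.4  362.8    6.1] turn [0.01 0.04 0.4 ]
```

move_arm([
  [[-172, 363, 0], [0, 0, 0], 0],
  [[-172, 363, 0], [0, 0, 0], 0],
  [[-172, 363, 0], [0, 0, 0], 0],
  [[-172, 363, 0], [0, 0, 0], 0],
  [[-172, 363, 0], [0, 0, 0], 0],
  [[-172, 363, 0], [0, 0, 0], 0],
  [[-172, 363, 0], [0, 0, 0], 0],
  [[-172, 363, 0], [0, 0, 0], 0],
  [[-172, 363, 0], [0, 0, 0], 0],
  [[-172, 363, 0], [0, 0, 0], 0],
])

```text
clock: 1.77
tool_pos: [0.5593, 0.0555, 0.285]
orientation: [180.0, -0.0, 176.5]
force: [1.1, 0.2, 0.7]
opening: 0.0876
gripper_force: 0.0
```

```bash
python3 -c "
from h import *
to([.559,.0545,.212],down(176))"
```

```text
t 1.77 pos [0.5593 0.0555 0.285 ] [ 1.8000e+02 -2.0000e-02  1.7645e+02] open 0.0876 F [1.1 0.2 0.7] -> shift [ 0.2 -1.  73. ] turn [ 0.   -0.02  0.45]
```

move_arm([
  [[0, -1, 25], [0, 0, 0], 0],
  [[0, -1, 45], [0, 0, 0], 0],
  [[0, -1, 60], [0, 0, 0], 0],
  [[0, -1, 72], [0, 0, 0], 0],
  [[0, -1, 72], [0, 0, 0], 0.3],
  [[0, -1, 72], [0, 0, 0], 0.6],
  [[0, -1, 72], [0, 0, 0], 0.8],
  [[0, -1, 72], [0, 0, 0], 1],
  [[0, -1, 72], [0, 0, 0], 1],
  [[0, -1, 72], [0, 0, 0], 1],
])

```text
clock: 2.6
tool_pos: [0.5584, 0.0513, 0.2143]
orientation: [180.0, 0.1, 176.4]
force: [0.4, -0.0, 0.6]
opening: 0.053
gripper_force: 0.0
```

move_arm([
  [[0, 0, 0], [0, 0, 0], 1],
  [[0, 0, 0], [0, 0, 0], 1],
  [[0, 0, 0], [0, 0, 0], 1],
  [[0, 0, -3], [0, 0, 0], 1],
  [[0, 0, -6], [0, 0, 0], 1],
  [[0, 0, -12], [0, 0, 0], 1],
  [[0, 0, -20], [0, 0, 0], 1],
  [[0, 0, -30], [0, 0, 0], 1],
  [[0, 0, -40], [0, 0, 0], 1],
  [[0, 0, -40], [0, 0, 0], 1],
])

```text
clock: 3.43
tool_pos: [0.5591, 0.0514, 0.2561]
orientation: [179.9, 0.2, 176.4]
force: [-0.2, 0.7, -4.2]
opening: 0.0086
gripper_force: 30.0
```

```bash
python3 -c "
from h import *
to([.53,.299,.25],down(176))
from plant import ctrl
s=ctrl.snapshot('side');cv2.imwrite('pics/g1.png',cv2.resize(s['color'][130:290,120:320],None,fx=3,fy=3))"
```

```text
t 3.43 pos [0.5591 0.0514 0.2561] [1.7995e+02 1.7000e-01 1.7639e+02] open 0.0086 F [-0.2  0.7 -4.2] -> shift [ 44.7 245.2   6.2] turn [0.05 0.17 0.39]
```

View pics/g1.png

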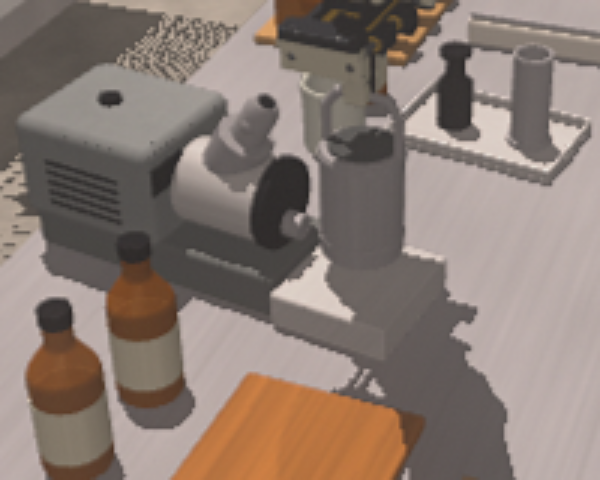

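Canister hangs upright from the handle, about 40 mm above the shelf (canister at (362,195), board at (310,440) in the crop). Carrying it to the board smoothly.

move_arm([
  [[1, 4, 0], [0, 0, 0], 1],
  [[2, 12, 0], [0, 0, 0], 1],
  [[4, 24, 0], [0, 0, 0], 1],
  [[7, 39, 0], [0, 0, 0], 1],
  [[10, 56, 0], [0, 0, 0], 1],
  [[13, 74, 0], [0, 0, 0], 1],
  [[17, 93, 0], [0, 0, 0], 1],
  [[20, 112, 0], [0, 0, 0], 1],
  [[24, 131, 0], [0, 0, 0], 1],
  [[27, 149, 0], [0, 0, 0], 1],
])

```text
clock: 4.32
tool_pos: [0.5399, 0.2038, 0.2531]
orientation: [-180.0, -0.0, 176.4]
force: [1.3, 0.2, -4.2]
opening: 0.0089
gripper_force: 30.0
```

move_arm([
  [[3, 18, 0], [0, 0, 0], 1],
  [[6, 35, 0], [0, 0, 0], 1],
  [[9, 51, 0], [0, 0, 0], 1],
  [[12, 66, 0], [0, 0, 0], 1],
  [[14, 78, 0], [0, 0, 0], 1],
  [[16, 87, 0], [0, 0, 0], 1],
  [[18, 93, 0], [0, 0, 0], 1],
  [[18, 96, 0], [0, 0, 0], 1],
  [[18, 96, 0], [0, 0, 0], 1],
  [[18, 96, 0], [0, 0, 0], 1],
])

```text
clock: 5.15
tool_pos: [0.5288, 0.2983, 0.2536]
orientation: [-180.0, -0.0, 176.4]
force: [-0.6, -0.9, -5.5]
opening: 0.0088
gripper_force: 30.0
```

```bash
python3 -c "
from h import *
to([.532,.299,.1885],down(176))"
```

```text
t 5.15 pos [0.5288 0.2983 0.2536] [-179.99   -0.    176.35] open 0.0088 F [-0.6 -0.9 -5.5] -> shift [-3.1  0.9 65.1] turn [-0.01 -0.    0.35]
```

move_arm([
  [[-3, 1, 6], [0, 0, 0], 1],
  [[-3, 1, 15], [0, 0, 0], 1],
  [[-3, 1, 25], [0, 0, 0], 1],
  [[-3, 1, 35], [0, 0, 0], 1],
  [[-3, 1, 44], [0, 0, 0], 1],
  [[-3, 1, 51], [0, 0, 0], 1],
  [[-3, 1, 56], [0, 0, 0], 1],
  [[-3, 1, 58], [0, 0, 0], 1],
  [[-3, 1, 60], [0, 0, 0], 1],
  [[-3, 1, 61], [0, 0, 0], 1],
])

```text
clock: 5.98
tool_pos: [0.5365, 0.3027, 0.202]
orientation: [179.5, 0.8, 176.6]
force: [-10.4, -1.7, 46.8]
opening: 0.0088
gripper_force: 30.0
```

move_arm([
  [[0, 0, 1], [0, 0, 0], 1],
  [[0, 0, 2], [0, 0, 0], 1],
  [[0, 0, 3], [0, 0, 0], 1],
  [[0, 0, 4], [0, 0, 0], 1],
  [[0, 0, 4], [0, 0, 0], 1],
])

```text
clock: 6.4
tool_pos: [0.5368, 0.3026, 0.1986]
orientation: [179.5, 0.8, 176.6]
force: [-8.3, -2.2, 44.5]
opening: 0.0086
gripper_force: 30.0
```

```bash
python3 -c "
from h import *
from plant import ctrl
a=ctrl.snapshot('side')['color'][170:330,120:280];b=ctrl.snapshot('top')['color'][100:260,80:240]
cv2.imwrite('pics/g2.png',cv2.resize(np.hstack([a,b]),None,fx=2.5,fy=2.5));to([.532,.299,.1885],down(176))"
```

```text
t 6.5 pos [0.5368 0.3025 0.1987] [179.47   0.83 176.57] open 0.0085 F [-9.2 -2.1 45.3] -> shift [ 4.7 -3.9 10. ] turn [0.54 0.82 0.57]
```

View pics/g2.png

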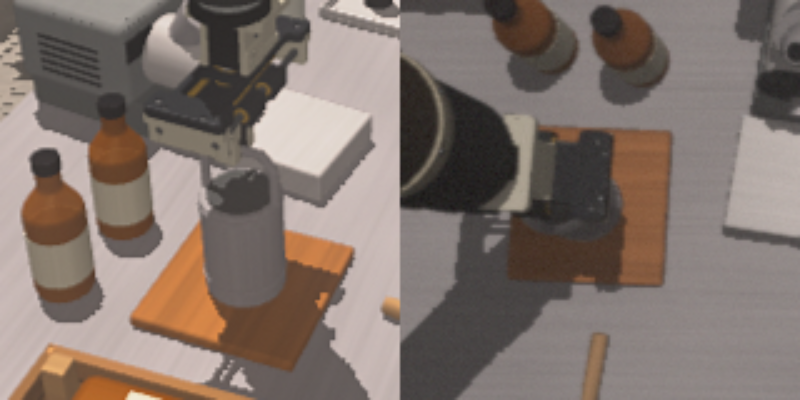

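The canister appears to stand upright on the board at about (243,300), but with 45 N of pressing, so I'll back off until the load is nearly zero.

move_arm([
  [[0, 0, -3], [0, 0, 0], 1],
  [[0, 0, -6], [0, 0, 0], 1],
  [[0, 0, -6], [0, 0, 0], 1],
  [[0, 0, -6], [0, 0, 0], 1],
])

```text
clock: 6.83
tool_pos: [0.535, 0.302, 0.1987]
orientation: [179.6, 0.5, 176.5]
force: [0.3, 2.9, 12.9]
opening: 0.009
gripper_force: 30.0
```

move_arm([
  [[0, 0, -1], [0, 0, 0], 1],
  [[0, 0, -2], [0, 0, 0], 1],
  [[0, 0, -2], [0, 0, 0], 1],
  [[0, 0, -2], [0, 0, 0], 1],
])

```text
clock: 7.17
tool_pos: [0.5342, 0.3011, 0.199]
orientation: [179.8, 0.3, 176.4]
force: [2.0, 2.6, 8.0]
opening: 0.0085
gripper_force: 30.0
```

```bash
python3 - <<'E'
from h import *
from plant import ctrl
to([.532,.299,.1885],down(176))
im=ctrl.snapshot('side')['color'].copy();pickle.dump(im,open('s2.pkl','wb'))
a=np.linspace(0,2*np.pi,60)
big=cv2.resize(im[190:310,170:270],None,fx=5,fy=5,interpolation=cv2.INTER_CUBIC);raw=big.copy()
for z,c in((.015,(0,255,0)),(.133,(0,0,255))):
    P=np.c_[.535+.042*np.cos(a),.300+.042*np.sin(a),a*0+z]
    q=((proj("side",P)+[-.2,1.4]-[170,190]+.5)*5).astype(np.int32);cv2.polylines(big,[q],True,c,1)
cv2.imwrite('pics/g3.png',np.hstack([raw,big])[:, :][:600,:800] if 0 else cv2.resize(np.hstack([raw,big]),(800,480)))
E
```

```text
t 7.17 pos [0.5342 0.3011 0.199 ] [179.77   0.33 176.44] open 0.0085 F [2.  2.6 8. ] -> shift [ 2.1 -2.3 10.5] turn [0.23 0.33 0.44]
```

View pics/g3.png

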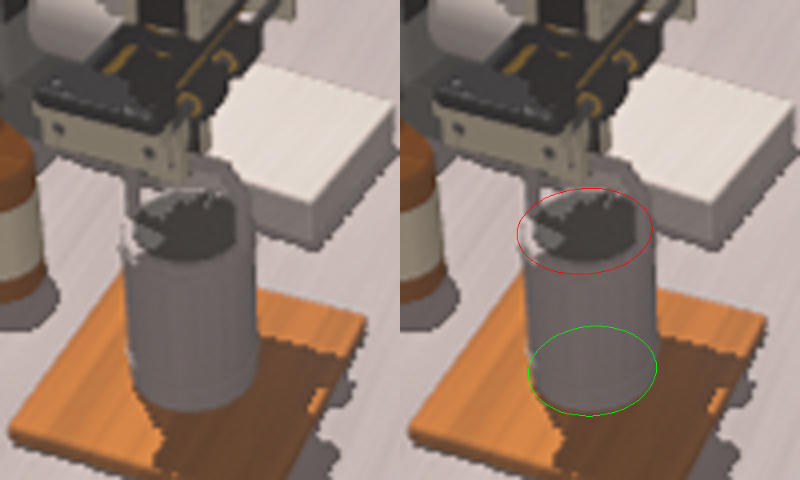

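The canister's base coincides with the board-level circle (green) and its walls are vertical, so it is standing on the board. Releasing.

move_arm([
  [[0, 0, -1], [0, 0, 0], 1],
  [[0, 0, -1], [0, 0, 0], 1],
  [[0, 0, -1], [0, 0, 0], 0.85],
  [[0, 0, -1], [0, 0, 0], 0.7],
  [[0, 0, -1], [0, 0, 0], 0.5],
  [[0, 0, -1], [0, 0, 0], 0.5],
  [[0, 0, -1], [0, 0, 0], 0.5],
  [[0, 0, -1], [0, 0, 0], 0.5],
  [[0, 0, -1], [0, 0, 0], 0.5],
])

```text
clock: 7.97
tool_pos: [0.5317, 0.2993, 0.1973]
orientation: [-180.0, -0.0, 176.4]
force: [-0.5, 0.3, -0.4]
opening: 0.0427
gripper_force: 0.0
```

move_arm([
  [[0, 0, -10], [0, 0, 0], 0.5],
  [[0, 0, -30], [0, 0, 0], 0.5],
  [[0, 0, -60], [0, 0, 0], 0.5],
  [[0, 0, -90], [0, 0, 0], 0.5],
  [[0, 0, -100], [0, 0, 0], 0],
  [[0, 0, -100], [0, 0, 0], 0],
])

```text
clock: 8.47
tool_pos: [0.5331, 0.3002, 0.3022]
orientation: [179.7, 0.3, 176.4]
force: [-0.8, 1.0, -0.5]
opening: 0.0523
gripper_force: 0.0
```

```bash
python3 - <<'E'
from h import *
to([.481,-.311,.24],down(176))
E
```

```text
t 8.47 pos [0.5331 0.3002 0.3022] [179.74   0.28 176.38] open 0.0523 F [-0.8  1.  -0.5] -> shift [  13.7 -613.6   59.4] turn [0.26 0.28 0.38]
```

move_arm([
  [[0, -10, 0], [0, 0, 1], 0],
  [[7, -306, 0], [0, 0, 5], 0],
  [[7, -306, 0], [0, 0, 5], 0],
  [[7, -306, 0], [0, 0, 5], 0],
  [[7, -306, 0], [0, 0, 5], 0],
  [[7, -306, 0], [0, 0, 5], 0],
  [[7, -306, 0], [0, 0, 5], 0],
  [[7, -306, 0], [0, 0, 5], 0],
  [[7, -306, 0], [0, 0, 5], 0],
  [[7, -306, 0], [0, 0, 5], 0],
])

```text
clock: 9.3
tool_pos: [0.5042, -0.0083, 0.297]
orientation: [-180.0, -0.1, 171.1]
force: [0.2, 0.5, -0.8]
opening: 0.0877
gripper_force: 0.0
```

```bash
python3 - <<'E'
from h import *
to([.481,-.311,.24],down(171.6))
E
```

```text
t 9.3 pos [ 0.5042 -0.0083  0.297 ] [-1.7997e+02 -7.0000e-02  1.7111e+02] open 0.0877 F [ 0.2  0.5 -0.8] -> shift [ -23.9 -302.6   57.1] turn [-0.03 -0.07 -0.49]
```

move_arm([
  [[-24, -303, 57], [0, 0, 0], 0],
  [[-24, -303, 57], [0, 0, 0], 0],
  [[-24, -303, 57], [0, 0, 0], 0],
  [[-24, -303, 57], [0, 0, 0], 0],
  [[-24, -303, 57], [0, 0, 0], 0],
  [[-24, -303, 57], [0, 0, 0], 0],
  [[-24, -303, 57], [0, 0, 0], 0],
  [[-24, -303, 57], [0, 0, 0], 0],
  [[-24, -303, 57], [0, 0, 0], 0],
  [[-24, -303, 57], [0, 0, 0], 0],
])

```text
clock: 10.13
tool_pos: [0.4832, -0.3089, 0.2391]
orientation: [180.0, -0.1, 171.2]
force: [0.7, 1.5, -0.3]
opening: 0.0874
gripper_force: 0.0
```

```bash
python3 - <<'E'
from h import *
from plant import ctrl
to([.481,-.311,.096],down(171.6))
a=ctrl.snapshot('side')['color'][100:340,130:340];b=ctrl.snapshot('top')['color'][80:320,90:280]
cv2.imwrite('pics/g4.png',cv2.resize(np.hstack([a,b]),None,fx=2,fy=2,interpolation=cv2.INTER_CUBIC))
E
```

```text
t 10.13 pos [ 0.4832 -0.3089  0.2391] [ 1.7997e+02 -1.5000e-01  1.7125e+02] open 0.0874 F [ 0.7  1.5 -0.3] -> shift [  1.5  -2.5 143.1] turn [ 0.03 -0.15 -0.35]
```

View pics/g4.png

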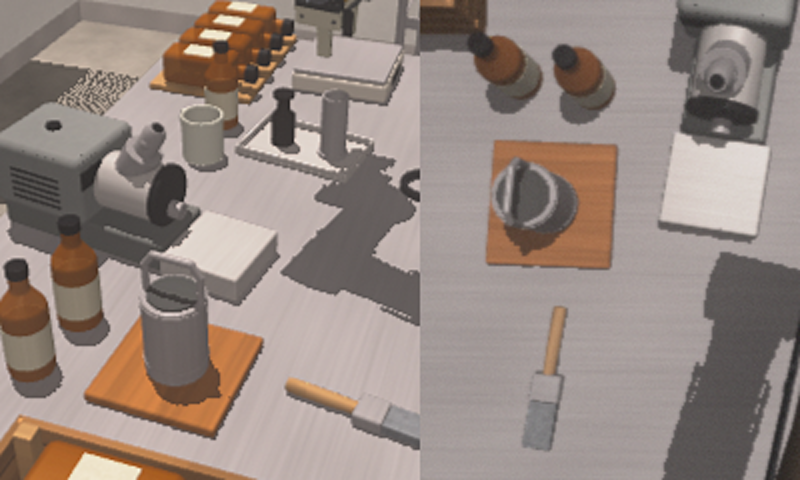

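Canister stands upright on the board (rim centre about (144,177) in the top picture, well inside the board). Now the tube.

move_arm([
  [[1, -3, 30], [0, 0, 0], 0],
  [[1, -3, 60], [0, 0, 0], 0],
  [[1, -3, 90], [0, 0, 0], 0],
  [[1, -3, 115], [0, 0, 0], 0],
  [[1, -3, 132], [0, 0, 0], 0],
  [[1, -3, 142], [0, 0, 0], 0],
  [[1, -3, 143], [0, 0, 0], 0],
  [[1, -3, 143], [0, 0, 0], 0.5],
  [[1, -3, 143], [0, 0, 0], 1],
  [[1, -3, 143], [0, 0, 0], 1],
])

```text
clock: 11.07
tool_pos: [0.4833, -0.3115, 0.0991]
orientation: [-180.0, 0.1, 171.4]
force: [-0.4, -0.2, -0.2]
opening: 0.0725
gripper_force: 0.0
```

move_arm([
  [[0, 0, 0], [0, 0, 0], 1],
  [[0, 0, 0], [0, 0, 0], 1],
  [[0, 0, 0], [0, 0, 0], 1],
  [[0, 0, 0], [0, 0, 0], 1],
  [[0, 0, 0], [0, 0, 0], 1],
])

```text
clock: 11.48
tool_pos: [0.4824, -0.3116, 0.0978]
orientation: [-180.0, 0.0, 171.4]
force: [1.1, 0.5, 2.5]
opening: 0.0484
gripper_force: 29.9
```

```bash
python3 - <<'E'
from h import *
to([.481,-.311,.32],down(171.6)); print(at("top",(144,177.5),.133))
E
```

```text
t 11.48 pos [ 0.4824 -0.3116  0.0978] [-1.7999e+02  3.0000e-02  1.7137e+02] open 0.0484 F [1.1 0.5 2.5] -> shift [   1.4    0.3 -222.2] turn [-0.01  0.03 -0.23]
[0.53168371 0.2940659  0.133     ]
```

move_arm([
  [[0, 0, -10], [0, 0, 0], 1],
  [[0, 0, -35], [0, 0, 0], 1],
  [[0, 0, -70], [0, 0, 0], 1],
  [[0, 0, -110], [0, 0, 0], 1],
  [[0, 0, -150], [0, 0, 0], 1],
  [[0, 0, -190], [0, 0, 0], 1],
  [[0, 0, -220], [0, 0, 0], 1],
  [[0, 0, -230], [0, 0, 0], 1],
  [[0, 0, -230], [0, 0, 0], 1],
])

```text
clock: 12.23
tool_pos: [0.4831, -0.312, 0.3316]
orientation: [-179.9, 0.3, 171.4]
force: [-0.1, 0.1, -1.8]
opening: 0.0483
gripper_force: 29.9
```

```bash
cat >> h.py <<'E'
TIP=np.array([.6605,.0488,.214]);JY=-8.4
RN=R.from_euler("z",JY,degrees=True)*R.from_euler("y",-30,degrees=True)*R.from_euler("xyz",[180,0,180],degrees=True)
N=-RN.apply([0,0,1]);L=.094
def neck(s,tip=TIP): return tip+N*(s-.05+L)
E
python3 - <<'E'
from h import *
print(N,neck(.095));to(neck(.095),RN)
E
```

```text
[-0.49463617  0.07304151  0.8660254 ] [0.59174557 0.05895277 0.33437753]
t 12.23 pos [ 0.4831 -0.312   0.3316] [-179.93    0.35  171.38] open 0.0483 F [-0.1  0.1 -1.8] -> shift [-51.8 383.   -2.9] turn [ -0.13 -29.65  -0.2 ]
```

move_arm([
  [[-10, 20, -3], [0, -4, 0], 1],
  [[-20, 55, -3], [0, -8, 0], 1],
  [[-30, 95, -3], [0, -12, 0], 1],
  [[-36, 135, -3], [0, -16, 0], 1],
  [[-40, 175, -3], [0, -20, 0], 1],
  [[-44, 215, -3], [0, -24, 0], 1],
  [[-47, 255, -3], [0, -28, 0], 1],
  [[-50, 295, -3], [0, -29.7, 0], 1],
  [[-52, 325, -3], [0, -29.7, 0], 1],
  [[-52, 350, -3], [0, -29.7, 0], 1],
])

```text
clock: 13.07
tool_pos: [0.5847, 0.0287, 0.3285]
orientation: [-179.9, 29.6, 171.5]
force: [0.8, 0.2, -1.0]
opening: 0.0483
gripper_force: 29.9
```

```bash
python3 - <<'E'
from h import *
to(neck(.095),RN)
E
```

```text
t 13.07 pos [0.5847 0.0287 0.3285] [-179.9    29.59  171.54] open 0.0483 F [ 0.8  0.2 -1. ] -> shift [-5.  31.  -3.9] turn [-0.13 -0.41 -0.05]
```

move_arm([
  [[-3, 12, -4], [0, 0, 0], 1],
  [[-5, 23, -4], [0, -0.4, 0], 1],
  [[-5, 30, -4], [0, -0.4, 0], 1],
  [[-5, 30, -4], [0, -0.4, 0], 1],
  [[-5, 30, -4], [0, -0.4, 0], 1],
  [[-5, 30, -4], [0, -0.4, 0], 1],
])

```text
clock: 13.57
tool_pos: [0.5927, 0.0551, 0.3359]
orientation: [-180.0, 30.0, 171.3]
force: [0.3, -0.5, -2.2]
opening: 0.0481
gripper_force: 29.9
```

```bash
python3 - <<'E'
from h import *
from plant import ctrl
to(neck(.095),RN)
ims=[]
for n,x0,y0,sh in(("side",160,110,[-.2,.7]),("top",190,70,[0,0])):
    im=ctrl.snapshot(n)['color'];c=cv2.resize(im[y0:y0+110,x0:x0+80],None,fx=5,fy=5,interpolation=cv2.INTER_CUBIC)
    c=cv2.convertScaleAbs(c,alpha=1.3,beta=15)
    q=lambda P:((proj(n,P)+sh-[x0,y0]+.5)*5).astype(np.int32)
    a=q(np.array([TIP-N*.05,TIP,TIP+N*.16]));cv2.polylines(c,[a],False,(0,255,0),1)
    for p in a: cv2.circle(c,tuple(int(v) for v in p),3,(0,0,255),-1)
    ims.append(c)
cv2.imwrite('pics/g5.png',np.hstack(ims))
E
```

```text
t 13.57 pos [0.5927 0.0551 0.3359] [-179.97   30.04  171.33] open 0.0481 F [ 0.3 -0.5 -2.2] -> shift [2.1 3.6 0.6] turn [-0.16  0.04 -0.23]
```

View pics/g5.png

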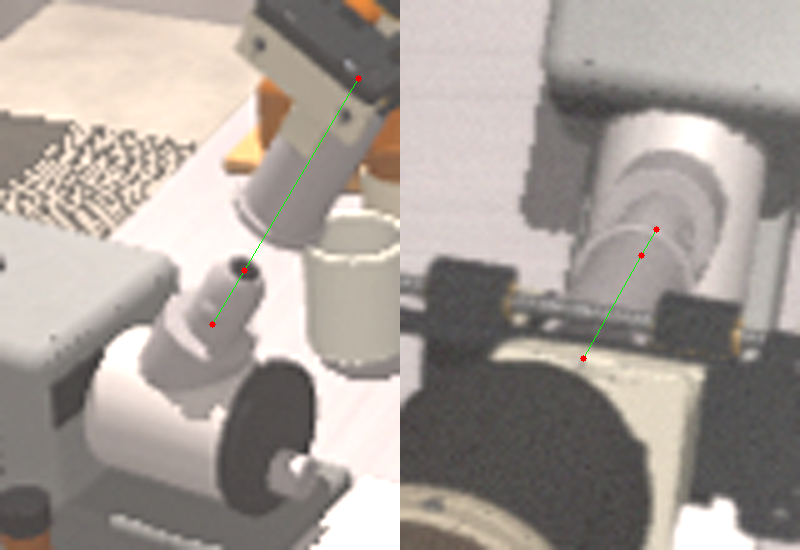

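The tube hangs just clear of the neck tip; the flange is about 3 mm to the right of the neck axis in both views ((280,222) side, (632,272) top), matching the remaining 3.6 mm shift. Correcting, then approaching.

move_arm([
  [[2, 4, 0], [0, 0, 0], 1],
  [[2, 4, 0], [0, 0, 0], 1],
  [[2, 4, 10], [0, 0, 0], 1],
  [[2, 4, 20], [0, 0, 0], 1],
  [[2, 4, 30], [0, 0, 0], 1],
  [[2, 4, 35], [0, 0, 0], 1],
  [[2, 4, 39], [0, 0, 0], 1],
  [[2, 4, 40], [0, 0, 0], 1],
  [[2, 4, 40], [0, 0, 0], 1],
])

```text
clock: 14.42
tool_pos: [0.6118, 0.0571, 0.3008]
orientation: [-180.0, 30.1, 171.4]
force: [0.3, -0.4, -1.3]
opening: 0.0483
gripper_force: 29.9
```

```bash
python3 - <<'E'
from h import *
from plant import ctrl
to(neck(.055),RN);f=RN.inv().apply(ctrl.get_obs()["force"]);print("tool F",f.round(1))
E
```

```text
t 14.42 pos [0.6118 0.0571 0.3008] [-179.98   30.09  171.37] open 0.0483 F [ 0.3 -0.4 -1.3] -> shift [ 0.6 -1.1  0.9] turn [-0.14  0.09 -0.2 ]
tool F [ 0.4 -0.3  1.3]
```

Aligned within about 1 mm. Going over the tip.

move_arm([
  [[0, -1, 3], [0, 0, 0], 1],
  [[0, -1, 6], [0, 0, 0], 1],
  [[0, -1, 9], [0, 0, 0], 1],
  [[0, -1, 12], [0, 0, 0], 1],
  [[0, -1, 15], [0, 0, 0], 1],
  [[0, -1, 18], [0, 0, 0], 1],
  [[0, -1, 20], [0, 0, 0], 1],
  [[0, -1, 20], [0, 0, 0], 1],
])

```text
clock: 15.08
tool_pos: [0.6215, 0.0546, 0.2829]
orientation: [-180.0, 30.1, 171.4]
force: [0.6, -1.1, -1.2]
opening: 0.0482
gripper_force: 29.9
```

```bash
python3 - <<'E'
from h import *
from plant import ctrl
to(neck(.035),RN);f=RN.inv().apply(ctrl.get_obs()["force"]);print("tool F",f.round(1))
E
```

```text
t 15.08 pos [0.6215 0.0546 0.2829] [-179.96   30.06  171.38] open 0.0482 F [ 0.6 -1.1 -1.2] -> shift [ 0.4 -0.   0.4] turn [-0.15  0.06 -0.19]
tool F [ 0.  -1.1  1.4]
```

move_arm([
  [[0, 0, 3], [0, 0, 0], 1],
  [[0, 0, 6], [0, 0, 0], 1],
  [[0, 0, 9], [0, 0, 0], 1],
  [[0, 0, 12], [0, 0, 0], 1],
  [[0, 0, 15], [0, 0, 0], 1],
  [[0, 0, 18], [0, 0, 0], 1],
  [[0, 0, 18], [0, 0, 0], 1],
])

```text
clock: 15.67
tool_pos: [0.6305, 0.0531, 0.2673]
orientation: [-180.0, 30.1, 171.4]
force: [1.1, -1.3, -2.1]
opening: 0.0481
gripper_force: 29.9
```

```bash
python3 - <<'E'
from h import *
from plant import ctrl
to(neck(.017),RN);f=RN.inv().apply(ctrl.get_obs()["force"]);print("tool F",f.round(1))
E
```

```text
t 15.67 pos [0.6305 0.0531 0.2673] [-179.96   30.06  171.37] open 0.0481 F [ 1.1 -1.3 -2.1] -> shift [0.4 0.1 0.3] turn [-0.15  0.06 -0.2 ]
tool F [-0.1 -1.2  2.5]
```

move_arm([
  [[0, 0, 2], [0, 0, 0], 1],
  [[0, 0, 4], [0, 0, 0], 1],
  [[0, 0, 6], [0, 0, 0], 1],
  [[0, 0, 8], [0, 0, 0], 1],
  [[0, 0, 10], [0, 0, 0], 1],
  [[0, 0, 12], [0, 0, 0], 1],
  [[0, 0, 12], [0, 0, 0], 1],
])

```text
clock: 16.25
tool_pos: [0.6364, 0.0524, 0.2571]
orientation: [-180.0, 30.1, 171.4]
force: [0.7, -2.1, -1.8]
opening: 0.0481
gripper_force: 29.9
```

```bash
python3 - <<'E'
from h import *
from plant import ctrl
to(neck(.005),RN);f=RN.inv().apply(ctrl.get_obs()["force"]);print("tool F",f.round(1))
E
```

```text
t 16.25 pos [0.6364 0.0524 0.2571] [-179.98   30.07  171.37] open 0.0481 F [ 0.7 -2.1 -1.8] -> shift [ 0.5 -0.   0.5] turn [-0.13  0.07 -0.2 ]
tool F [ 0.  -2.   2.1]
```

move_arm([
  [[0, 0, 2], [0, 0, 0], 1],
  [[0, 0, 4], [0, 0, 0], 1],
  [[0, 0, 6], [0, 0, 0], 1],
  [[0, 0, 7], [0, 0, 0], 1],
  [[0, 0, 7], [0, 0, 0], 1],
])

```text
clock: 16.67
tool_pos: [0.6402, 0.0522, 0.2523]
orientation: [180.0, 30.2, 171.4]
force: [-5.5, 0.2, 3.6]
opening: 0.0483
gripper_force: 30.0
```

```bash
python3 - <<'E'
from h import *
from plant import ctrl
to(neck(-.002),RN);f=RN.inv().apply(ctrl.get_obs()["force"]);print("tool F",f.round(1))
E
```

```text
t 16.67 pos [0.6402 0.0522 0.2523] [179.97  30.16 171.37] open 0.0483 F [-5.5  0.2  3.6] -> shift [ 1.3 -0.4  1.4] turn [-0.09  0.16 -0.2 ]
tool F [ 2.9 -0.6 -5.9]
```

move_arm([
  [[0, 0, 1], [0, 0, 0], 1],
  [[0, 0, 2], [0, 0, 0], 1],
  [[0, 0, 3], [0, 0, 0], 1],
  [[0, 0, 4], [0, 0, 0], 1],
  [[0, 0, 4], [0, 0, 0], 1],
])

```text
clock: 17.08
tool_pos: [0.6425, 0.0526, 0.2524]
orientation: [179.9, 30.4, 171.4]
force: [-25.7, 3.1, 25.3]
opening: 0.0482
gripper_force: 30.0
```

```bash
python3 - <<'E'
from h import *
from plant import ctrl
to(neck(-.006),RN);f=RN.inv().apply(ctrl.get_obs()["force"]);print("tool F",f.round(1))
ims=[]
for n,x0,y0 in(("side",160,110),("top",190,70)):
    im=ctrl.snapshot(n)['color'];c=cv2.resize(im[y0:y0+110,x0:x0+80],None,fx=5,fy=5,interpolation=cv2.INTER_CUBIC)
    ims.append(cv2.convertScaleAbs(c,alpha=1.3,beta=15))
cv2.imwrite('pics/g6.png',np.hstack(ims))
E
```

```text
t 17.08 pos [0.6425 0.0526 0.2524] [179.85  30.44 171.4 ] open 0.0482 F [-25.7   3.1  25.3] -> shift [ 3.3 -1.1  4.4] turn [ 0.04  0.44 -0.18]
tool F [  9.8  -0.7 -34.8]
```

View pics/g6.png

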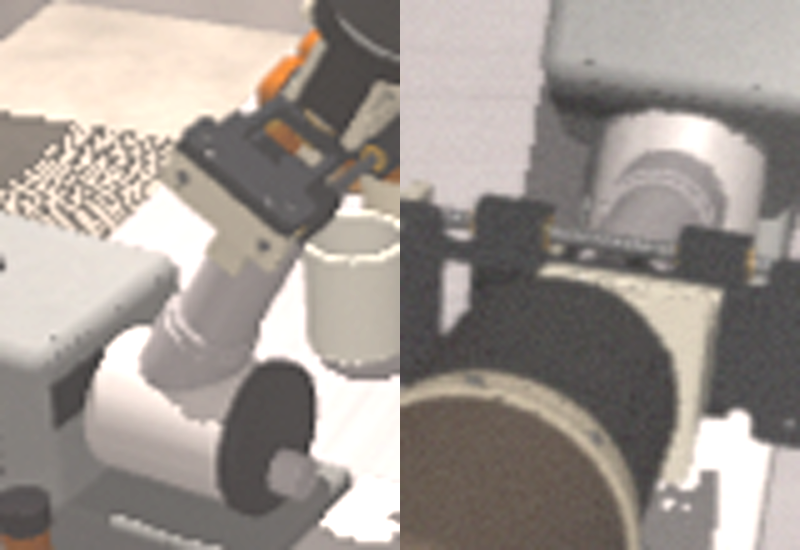

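The flange sits on the shoulder (about (190,340) in the side view) and force rises stiffly: it is home. Relaxing the push, opening and backing off along the axis.

move_arm([
  [[0, 0, -2], [0, 0, 0], 1],
  [[0, 0, -4], [0, 0, 0], 1],
  [[0, 0, -4], [0, 0, 0], 0.8],
  [[0, 0, -4], [0, 0, 0], 0.5],
  [[0, 0, -4], [0, 0, 0], 0.2],
  [[0, 0, -4], [0, 0, 0], 0],
  [[0, 0, -4], [0, 0, 0], 0],
  [[0, 0, -4], [0, 0, 0], 0],
  [[0, 0, -4], [0, 0, 0], 0],
  [[0, 0, -4], [0, 0, 0], 0],
])

```text
clock: 18.02
tool_pos: [0.6398, 0.0519, 0.2513]
orientation: [-180.0, 30.1, 171.4]
force: [-0.1, -0.5, 0.2]
opening: 0.0826
gripper_force: 0.0
```

move_arm([
  [[0, 0, -5], [0, 0, 0], 0],
  [[0, 0, -15], [0, 0, 0], 0],
  [[0, 0, -30], [0, 0, 0], 0],
  [[0, 0, -50], [0, 0, 0], 0],
  [[0, 0, -80], [0, 0, 0], 0],
  [[0, 0, -110], [0, 0, 0], 0],
  [[0, 0, -140], [0, 0, 0], 0],
  [[0, 0, -150], [0, 0, 0], 0],
  [[0, 0, -150], [0, 0, 0], 0],
])

```text
clock: 18.77
tool_pos: [0.5652, 0.0642, 0.3855]
orientation: [179.7, 30.4, 171.3]
force: [0.4, 0.8, 0.6]
opening: 0.0879
gripper_force: 0.0
```

```bash
python3 - <<'E'
from h import *
from plant import ctrl
to(neck(.14),RN)
ims=[]
for n,x0,y0,sh in(("side",160,110,[-.2,.7]),("top",190,70,[0,0])):
    im=ctrl.snapshot(n)['color'];c=cv2.resize(im[y0:y0+110,x0:x0+80],None,fx=5,fy=5,interpolation=cv2.INTER_CUBIC)
    c=cv2.convertScaleAbs(c,alpha=1.3,beta=15);a=np.linspace(0,6.283,50)
    for s,r in((.008,.028),(.12,.024)):
        P=TIP+N*(s-.05)+r*np.cos(a)[:,None]*RN.apply([1,0,0])+r*np.sin(a)[:,None]*RN.apply([0,1,0])
        cv2.polylines(c,[((proj(n,P)+sh-[x0,y0]+.5)*5).astype(np.int32)],True,(0,255,0),1)
    ims.append(c)
cv2.imwrite('pics/g7.png',np.hstack(ims))
E
```

```text
t 18.77 pos [0.5652 0.0642 0.3855] [179.7   30.35 171.31] open 0.0879 F [0.4 0.8 0.6] -> shift [ 2.2 -1.3 12.8] turn [ 0.15  0.35 -0.25]
```

View pics/g7.png

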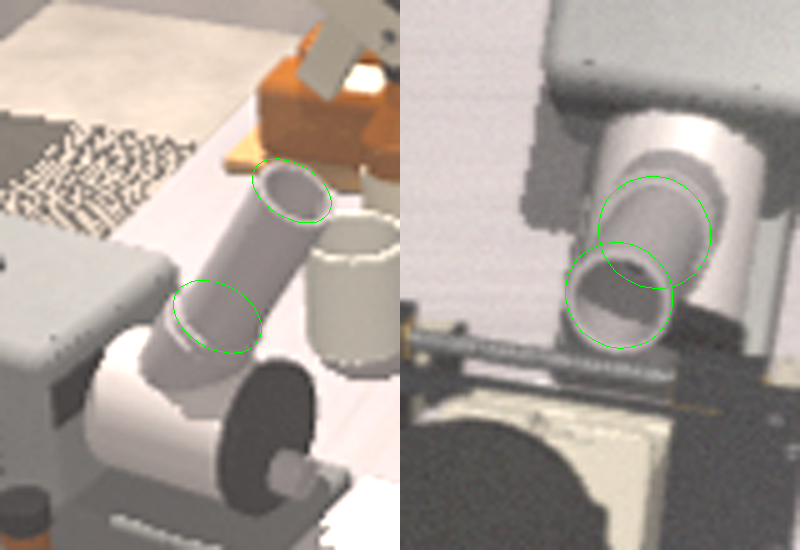

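The tube sits on the neck along the predicted axis (mouth at (292,190) side), flange on the shoulder and the gripper clear. Handing in.

```bash
python3 -c "
from plant import ctrl
print(ctrl.close_job())"
```

```text
the job is handed in; nothing more can be done
None
```

The job is handed in with no verdict returned: the canister stands upright on the board and the feed tube is home on the neck, both let go, though the canister was briefly pressed onto the board at about 47 N and I viewed 11 pictures, one over the limit of 10.

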